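# Index the marking table and load its empty nest

### The job

Turn the indexing table on the bench until its empty nest has clicked in at the loading place by the steel pointer, across from the marking head, and let go of it. Then take the loose pillow block from the bench and set it upright on that nest, centred and square between the two end stops, with the table still clicked in there. Leave the other parts and tools on the bench where they are.

Things in the scene. Friction and masses are not known exactly. Their poses are not given: they have to be found in the camera images.
- indexer: Indexing table's fixed base; origin on the turning axis at bench level, z up. Round foot, radius 130 mm. Its -x axis points to the loading place, marked outside the disc by a thin steel pointer post (131 to 143 mm from the axis, 66 mm tall, its tip reaching to 150 mm). A pawl housing between -x and +y reaches 164 mm from the axis, 42 mm high.
- head (a point): Lowest point of the fixed marking head's tip, 137 mm above the bench over the disc, 85 mm from the turning axis, across from the loading place. Above the tip a 44 mm diameter head from 150 mm up, held by an arm (top 215 mm) from a green column 34 x 38 mm, 217 mm tall, centred 178 mm from the turning axis.
- disc (a point): Centre of the top face of the turning aluminium disc, 73 mm above the bench; the disc is 250 mm in diameter, 15 mm thick. It carries 4 equal nests every 90 degrees, 85 mm from the axis: three hold clamped pillow blocks (tops 124 mm above the bench), one is empty. Halfway between nests stand 4 upright pins. Central boss radius 26 mm, 10 mm high.
- turntable (a joint): Angle of the disc on the base, rad, counterclockwise from above, endless both ways. At 0 and every whole turn the empty nest is at the loading place. A sprung pawl clicks in every 45 degrees (0, pi/4, ...) and pulls the disc home from about 3 degrees either side; between clicks it turns with 0.05 N m of friction and stays put. Pushing through a click takes about 8 N at the pins.
- nest (a point): Empty nest: centre of the top of its flat pad (44 mm radially, 86 mm along the rim), 78 mm above the bench. Axes turn with the disc: x radial, towards the axis; y along the rim; z up. Two end stops (8 mm thick, 30 mm wide, 12 mm above the pad) have their inner faces 34 mm each side of the centre in y: 68 mm between them for the 60 mm long block.
- pin0 (a point): Middle of the top of upright steel pin A on the disc, for pushing the disc round: 12 mm diameter, 50 mm tall from the disc's top (73 mm) to 123 mm above the bench, 108 mm from the turning axis. About 28 mm are free between a pin and the end stop of the next nest on each side.
- pin1 (a point): Middle of the top of upright steel pin B on the disc, for pushing the disc round: 12 mm diameter, 50 mm tall from the disc's top (73 mm) to 123 mm above the bench, 108 mm from the turning axis. About 28 mm are free between a pin and the end stop of the next nest on each side.
- pin2 (a point): Middle of the top of upright steel pin C on the disc, for pushing the disc round: 12 mm diameter, 50 mm tall from the disc's top (73 mm) to 123 mm above the bench, 108 mm from the turning axis. About 28 mm are free between a pin and the end stop of the next nest on each side.
- pin3 (a point): Middle of the top of upright steel pin D on the disc, for pushing the disc round: 12 mm diameter, 50 mm tall from the disc's top (73 mm) to 123 mm above the bench, 108 mm from the turning axis. About 28 mm are free between a pin and the end stop of the next nest on each side.
- load_place (a point): Fixed point of the base where the centre of the empty nest's pad must come: 85 mm from the turning axis, towards the pointer, 78 mm above the bench.
- block: The loose pillow block (bearing housing) lying on the bench among other parts: plain steel, foot 30 mm (x) x 60 mm (y) x 12 mm, with a round-topped housing with a bore through it along x, 38 mm wide, 30 mm thick in x (flat faces), 46 mm tall overall. Origin: centre of its underside, z up. About 0.35 kg. Grip it across x.
- flange: Bystander: steel stepped flange, 64 mm diameter, 34 mm tall, origin at its underside's centre.
- veeblock: Bystander: steel vee block 40 x 60 x 36 mm, origin at its underside's centre.
- bracket: Bystander: steel angle bracket 40 x 60 x 48 mm, origin at its underside's centre.
- wrench: Bystander: wrench 170 mm long, lying flat along its x.
- tin: Bystander: plain metal grease tin, 56 mm diameter, 70 mm tall.
- mug: Bystander: white mug, 68 mm diameter, 75 mm tall, handle at its +y.
- brush: Bystander: hand brush 170 mm long, lying flat along its x.
Not all that is in view belongs to the job. What is shaped like the block but blue is not meant.

How it is judged (in metres and radians):
On the way:
1. the empty nest is clicked in at the loading place, the disc at rest and not touched by the robot, the block still on the bench (horizontal distance between nest and load_place below 0.0045 m and velocity of joint turntable between -0.1 and 0.1 rad/s and contact force between each of the arm, the fingers and indexer below 0.2 N and height (world z) of block below 0.02 m), for 0.2 s.
At the end, for the whole second after the job is handed in: The empty nest is at the loading place (within 4.5 mm) with the disc at rest, and the pillow block stands upright on its pad (underside within 3 mm of the pad, tilt under 0.06 rad), centred within 6 mm radially and along the rim, its long side along the rim within 0.12 rad, released and at rest (horizontal distance between nest and load_place below 0.0045 m and velocity of joint turntable between -0.1 and 0.1 rad/s and x of block in the frame of nest between -0.006 and 0.006 m and y of block in the frame of nest between -0.006 and 0.006 m and z of block in the frame of nest between -0.003 and 0.003 m and angle between the y axis of block and the y axis of nest, either way round below 0.12 rad and angle between block's own z axis and vertical below 0.06 rad and linear speed of block below 0.01 m/s); the robot touches nothing.
It fails at once if another part or tool on the bench is shifted by more than 25 mm (distance of any of flange, veeblock, bracket, wrench, tin, mug, brush from where it was at the start of the episode above 0.025 m).
It also fails if it takes over 72 s, if anything falls off the work surface, if the arm or the gripper's body presses on something with over 40 N, if the wrist force passes 120 N, or if a joint passes its speed limit or range.

### The arm

A 7-joint arm with a two-finger parallel gripper is mounted at the origin on the work surface. World frame = base frame: x ahead of the robot, y to its left, z up, the work surface at z = 0. Lengths are in mm, angles in rad, forces in N, time in s.
With the tool pointing down it reaches from about 400 to 875 mm from the base axis. Payload 4.4 kg.
Tool frame: the origin (TCP) lies between the finger pads; the fingertips stand ctrl.tcp_to_tips ahead of it and the grasp point (between the pads) lies 8 mm behind it (ctrl.tcp_to_tips is the distance from the TCP to the fingertips, in mm); z points along the fingers, y is the direction in which the jaws open and shut (so a half turn about z gives the same grasp; the last joint's range is limited). The gripper opens to 85 mm and grips with 20 to 120 N. Pads are 22 mm wide; open, the fingers measure 114 mm over their backs; the gripper's body (76 mm by 85 mm) begins 54 mm behind the grasp point. The pads swing forward as they close: fully open they stand 13 mm farther back than shut.
Start: joints at [1.071, 0.628, 0.038, 1.517, -0.027, 0.996, -0.02], TCP at [273.237, -589.796, 242.313] pointing down, gripper open.
Joint ranges: [-3.06, 3.06], [-0.37, 2.12], [-1.25, 1.32], [0.18, 2.47], [-1.1, 4.24], [0.23, 1.98], [-2.94, 2.94]. Speed limits (rad/s): [2.57, 2.57, 3.14, 3.14, 3.14, 3.14, 3.14].

### API

Orientations are given as [roll, pitch, yaw] about the fixed x, y, z axes, in that order (R = Rz(yaw) Ry(pitch) Rx(roll)).
In Python, from cell import ctrl gives the robot as it stands.
- The arm moves only by the tool send_rows, never from a script. Its argument "rows" is a list of rows, each an object of numbers: "x", "y", "z": the shift along the world's x, y, z in cm; "roll": the turn about the world's z in degrees; "claw": the closure, from 0 (fully open) to 1 (shut). A call has 1 to 5 rows; each row is the pose to reach, as a shift and turn from the pose commanded when the call began; what a row does not reach only later rows make up. A row lasts 1/12 s, in which the tool goes at most 41.7 mm and 7.16 degrees, less where a joint would pass 70% of its speed; a pose out of reach is approached as far as the arm can. A call with a gripper value outside its range is refused whole. The fingers move at their own pace and stop on an object; the grip force is fixed at half the most. Time passes only in rows, so rows that repeat a pose let the fingers close. It gives the time, the measured TCP pose, the force and the opening at its end, in the units of the state.
- ctrl.read_state(): the state, without advancing time (a new reading comes with each control period).
- ctrl.get_image(name): name is "side" or "top"; returns (picture, depth): 420x560x3 uint8, blue, green, red; 420x560 float32, mm along the optical axis (not along the pixel's ray), 0 where there is no reading.
- ctrl.get_calibration(name): a dict with "intrinsics" (3x3 intrinsics, pixels), "dist_coeffs" ([k1, k2, p1, p2, k3] as OpenCV has them; the pictures are not rectified), "T" (4x4, takes a point from camera to world coordinates). Camera axes: x right, y down, z forward; pixel columns grow to the right and rows downward; lengths in mm; the calibration is good to about 2 mm. A picture is of the moment at which its call begins. get_calibration takes no time and is no camera call.
- ctrl.finish_job(): hands the job in, once; it reports no verdict.
Trained networks look in the newest picture that a camera, given by its name, has taken for a name from the list of things; names that differ only in an ending like _2 or _b are one class to them, and where a whole thing is asked for, a point or a joint stands for the part that bears it (a point fixed in the world has none). Each returns a list of dicts, best first, with "confidence" (0 to 1); they miss things now and then, are a little off and sometimes report something else, mostly with a low value. They report only what shows in the picture. A call takes as long as a camera call. They do not tell look-alikes from the thing itself.
- ctrl.recognise(camera, query): "uv" ([column, row] in pixels, amid what is visible of it).
- ctrl.regions_of(camera, query): "region" (420x560 bool, what is visible of it) and "uv" ([column, row] in pixels, amid what is visible of it).
- ctrl.place_of(camera, query): "uv" ([column, row] in pixels: a listed point, or the origin of a listed thing).
The state is a dict: "clock": time; "qpos": joint angles; "qd": joint speeds; "tau": joint torques, N m; "eef_pos": TCP position; "tool_rot": TCP orientation; "force": force on the tool from outside, world axes, zero at the start; "torque": the same for the moment, N m; "width": finger opening in mm.
Only numpy, scipy, OpenCV 4.12 (cv2) and the standard library are available. Lean on these libraries where they do the work, as an engineer would, in place of code of your own. Each camera call takes 0.05 s, during which the arm holds its last target. There are 200 camera calls.

## Working session

There is one attempt and no reset: what is moved stays moved. The work goes in short steps, Python scripts to look and compute and a tool call to move; the robot and the scene stay as the last step left them, time stands still between calls to the robot, and variables do not carry over. Pictures are saved under pics/ and viewed, on a budget of 10 in all, crops included, one or two more only if the job needs it, and the job is handed in when it is done.

Besides the shell and the picture viewer there is one more tool, called after "Emit:" as a command line: name --argument value ..., lists and objects as JSON in quotes. send_rows: Moves the arm, as the interface text tells. Its arguments: {"type":"object","properties":{"rows":{"type":"array"}},"required":["rows"]}

```bash
ls; mkdir -p pics; cat > h.py <<'E'
import numpy as np, cv2
from cell import ctrl
def ray(cam,uv):
    c=ctrl.get_calibration(cam);K=np.array(c['intrinsics'],float);T=np.array(c['T'],float)
    p=cv2.undistortPoints(np.array([[uv]],float),K,np.array(c['dist_coeffs'],float))[0,0]
    return T[:3,3],T[:3,:3]@np.array([p[0],p[1],1.])
def at_z(cam,uv,z):
    o,d=ray(cam,uv);return o+d*(z-o[2])/d[2]
def proj(cam,P):
    c=ctrl.get_calibration(cam);Ti=np.linalg.inv(np.array(c['T'],float))
    r,_=cv2.Rodrigues(Ti[:3,:3]);return cv2.projectPoints(np.array(P,float).reshape(-1,1,3),r,Ti[:3,3],np.array(c['intrinsics'],float),np.array(c['dist_coeffs'],float))[0][:,0]
def cloud(cam,dep,mask):
    v,u=np.nonzero(mask&(dep>0));c=ctrl.get_calibration(cam)
    p=cv2.undistortPoints(np.stack([u,v],1).astype(float)[:,None],np.array(c['intrinsics'],float),np.array(c['dist_coeffs'],float))[:,0]
    T=np.array(c['T'],float);z=dep[v,u]
    return (np.c_[p*z[:,None],z])@T[:3,:3].T+T[:3,3]
E
python3 - <<'E'
from h import *
for c in ('side','top'):
    im,d=ctrl.get_image(c);cv2.imwrite(f'pics/{c}0.png',im)
    print(c,np.round(ctrl.get_calibration(c)['T'],2).tolist())
    for n,z in dict(indexer=0,head=137,disc=73,nest=78,pin0=123,load_place=78,block=0,flange=0,veeblock=0,bracket=0,wrench=0,tin=0,mug=0,brush=0).items():
        for r in ctrl.place_of(c,n)[:4]:
            print(n,round(r['confidence'],2),np.round(r['uv'],1),np.round(at_z(c,r['uv'],z)[:2],1))
s=ctrl.read_state();print(s,ctrl.tcp_to_tips)
E
```

```text
pics
side [[0.86, -0.29, 0.43, 37.32], [-0.51, -0.44, 0.74, -885.92], [-0.03, -0.85, -0.52, 691.61], [0.0, 0.0, 0.0, 1.0]]
indexer 0.91 [277.4 212.6] [559.9  27.1]
head 0.64 [309.6 164.4] [651.8   2.9]
disc 0.87 [281.  189.7] [571.7  23.6]
disc 0.25 [281.3 174.6] [617.5  97.5]
nest 0.62 [307.1 195.4] [609.9 -47.7]
nest 0.41 [249.6 279. ] [ 326.1 -257.6]
nest 0.33 [248.  195.2] [478.4  40.2]
pin0 0.8 [310.8 163.5] [673.2  28. ]
pin0 0.8 [243.8 186.5] [457.1  16.8]
pin0 0.59 [301.5 190.1] [570.6 -80.1]
pin0 0.56 [254.3 156.6] [562.2 155.4]
load_place 0.95 [247.8 195.3] [477.7  40.1]
load_place 0.68 [279.7 190. ] [563.6  16.8]
block 0.85 [429.6 275.1] [ 720.8 -396.4]
block 0.59 [395.3 304.1] [ 588.5 -420.9]
flange 0.72 [280.  188.9] [634.7 136.8]
flange 0.56 [312.2 303. ] [ 440.7 -319.4]
veeblock 0.75 [249.2 167.5] [621.9 316.7]
veeblock 0.24 [278.9 188.1] [634.4 142.9]
bracket 0.69 [208.  178.7] [473.5 322.4]
bracket 0.16 [311.6 304.9] [ 436.4 -323.4]
wrench 0.7 [250.1 281.7] [ 359.5 -186.6]
wrench 0.29 [376.8 275.9] [ 615.9 -329.1]
tin 0.5 [282.7 173.6] [693.4 216.9]
tin 0.42 [249.8 1
[... 1043 characters left out ...]
ush 0.74 [189.5 277.1] [331.7 225. ]
{'clock': 1.5, 'qpos': array([ 1.07120623,  0.62841335,  0.03849889,  1.51743333, -0.02697296,
        0.99629257, -0.02000253]), 'qd': array([ 0.00013306,  0.000985  ,  0.00034159, -0.00102177,  0.00089913,
       -0.0007838 ,  0.00062844]), 'tau': array([ 3.73345165e-05, -5.63266575e+01,  1.22589491e+00, -1.93778372e+01,
        1.09797667e-02,  1.64896101e-03,  7.24676426e-06]), 'eef_pos': array([ 273.21905844, -589.78569216,  242.29405977]), 'tool_rot': array([-3.14156406e+00, -1.26079140e-05,  4.33777397e-01]), 'force': array([0.70685294, 0.24386855, 0.36800258]), 'torque': array([0.03698897, 0.00485827, 0.01589207]), 'width': 85.67196381701197} 11.0
```

```bash
python3 - <<'E'
import cv2
im=cv2.imread('pics/top0.png');cv2.imwrite('pics/top0c.png',cv2.resize(im[110:310,130:430],None,fx=2.66,fy=2.66,interpolation=cv2.INTER_CUBIC))
im=cv2.imread('pics/side0.png');cv2.imwrite('pics/side0c.png',cv2.resize(im[110:330,170:470],None,fx=2.66,fy=2.66,interpolation=cv2.INTER_CUBIC))
E
```

```text
(no output)
```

View pics/top0c.png

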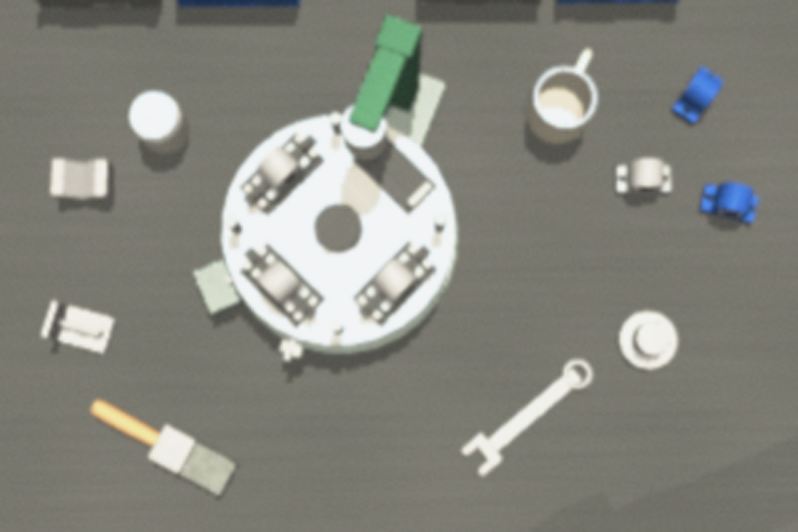

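View pics/side0c.png

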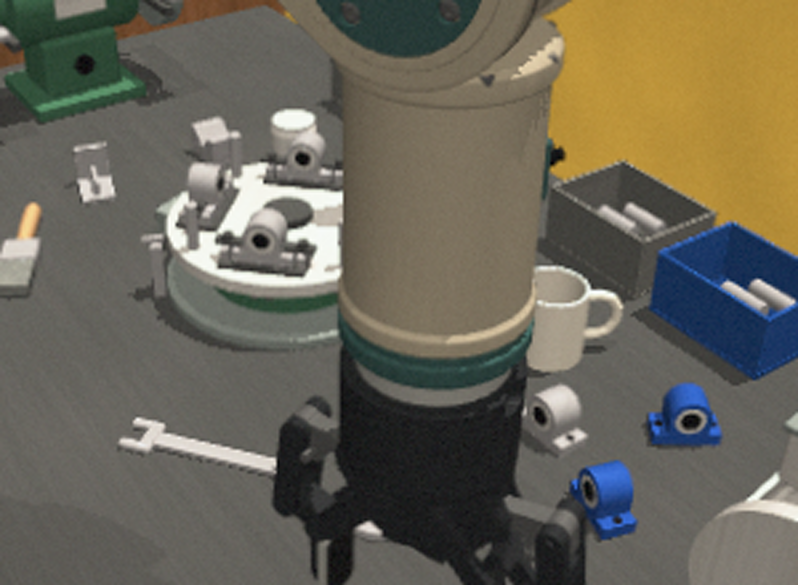

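Top picture (crop px → image px = 130+u/2.66, 110+v/2.66):
- The empty nest is at crop (405,180), under and right of the head.
- The pointer is at (290,350), the pawl housing at (217,287), and the green column and arm at (398,40).
- The pins are at (337,120), (440,228), (337,335) and (236,230).

Candidates for the block:
- plain steel at crop (643,175), image (372,176)
- blue at (700,95) and (730,200)
- three clamped blocks at (280,160), (280,285) and (395,280)

By the description I choose the plain one at (372,176).

```bash
python3 - <<'E'
from h import *
im,d=ctrl.get_image('top')
K=np.array(ctrl.get_calibration('top')['intrinsics']);print(K[0,0])
C=np.array([564,22])
P=cloud('top',d,np.ones(d.shape,bool))
# disc rim: points at z~73
m=(abs(P[:,2]-73)<4)&(np.hypot(*(P[:,:2]-C).T)<150);q=P[m]
h=cv2.convexHull(q[:,:2].astype(np.float32));print('disc',cv2.minEnclosingCircle(h),len(q))
for nm,lo,hi,r0,r1 in (('pointer',52,80,128,158),('column',205,225,140,205),('housing',34,48,128,175)):
    r=np.hypot(*(P[:,:2]-C).T);m=(P[:,2]>lo)&(P[:,2]<hi)&(r>r0)&(r<r1);q=P[m]
    if len(q): 
        c=np.median(q,0)[:2]; print(nm,len(q),c.round(1),np.degrees(np.arctan2(*(c-C)[::-1])).round(1))
for uv,z in (((130+290/2.66,110+348/2.66),66),((130+398/2.66,110+37/2.66),217)):
    print(at_z('top',uv,z))
# block
for lo,hi in ((6,20),(30,60)):
    m=(abs(P[:,0]-629)<50)&(abs(P[:,1]+311)<50)&(P[:,2]>lo)&(P[:,2]<hi);q=P[m]
    print(len(q),cv2.minAreaRect(q[:,:2].astype(np.float32)))
for r in ctrl.regions_of('top','block')[:4]:
    p=np.argwhere(r['region'])[:,::-1].astype(np.float32);print(r['uv'],r['confidence'],len(p),cv2.minAreaRect(p))
for n in('load_place','head','indexer','disc'):
    for r in ctrl.place_of('top',n)[:2]:print(n,r)
cv2.imwrite('pics/blk.png',cv2.resize(im[150:205,335:435],None,fx=8,fy=8,interpolation=cv2.INTER_CUBIC))
E
```

```text
442.54717412771447
disc ((549.2135009765625, 26.309539794921875), 134.05953979492188) 3204
pointer 93 [437.5  69.2] 159.5
column 263 [717.  -40.9] -22.3
housing 217 [501.3 156.9] 114.9
[432.2082196   73.50504265  66.        ]
[722.33108015 -45.00766922 217.        ]
99 ((627.469482421875, -309.1556091308594), (87.27420806884766, 88.10640716552734), 4.09010648727417)
131 ((622.8572998046875, -315.73992919921875), (34.37120056152344, 31.550140380859375), 89.21216583251953)
[403.7, 185.3] 0.78 217 ((403.8113098144531, 185.16036987304688), (20.329362869262695, 12.225089073181152), 15.945395469665527)
[390.6, 143.6] 0.62 178 ((391.479736328125, 145.62835693359375), (9.416058540344238, 19.52960205078125), 35.53767776489258)
[367.1, 174.6] 0.59 264 ((370.5, 176.5), (13.0, 21.0), 90.0)
[258.5, 192.9] 0.31 7459 ((264.8970031738281, 183.37420654296875), (88.10122680664062, 132.15184020996094), 28.88658332824707)
load_place {'uv': [256.8, 233.1], 'confidence': 0.67}
load_place {'uv': [243.1, 221.6], 'confidence': 0.63}
head {'uv': [265.8, 164.1], 'confidence': 0.8}
indexer {'uv': [257.0, 202.9], 'confidence': 0.59}
indexer {'uv': [190.9, 276.0], 'confidence': 0.48}
disc {'uv': [257.8, 194.5], 'confidence': 0.75}
```

View pics/blk.png

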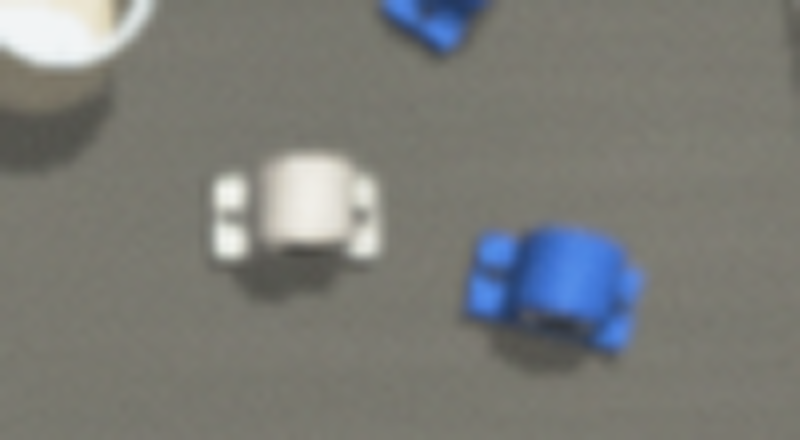

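The crop shows the plain steel block with its foot centred at about image px (372,177) and its long side along the image row (world y, yaw ≈ 0). The blue one beside it is at (404,185). The disc centre is about (563.5,21.5) and the loading direction about 158°. I'll cage the pin at about -89° and drag it clockwise.

Emit:
send_rows --rows '[{"x": 4, "y": 3, "z": 1, "roll": 7, "claw": 0.5}, {"x": 8, "y": 6, "z": 1, "roll": 14, "claw": 0.7}, {"x": 10, "y": 10, "z": 1, "roll": 21, "claw": 0.7}, {"x": 12, "y": 14, "z": 1, "roll": 28, "claw": 0.7}, {"x": 14, "y": 18, "z": 1, "roll": 35, "claw": 0.7}]'

```text
clock: 2.22
eef_pos: [403.0, -430.5, 252.4]
tool_rot: [3.141, -0.0, 1.051]
force: [1.1, 0.1, 0.3]
width: 26.5
```

```bash
python3 - <<'E'
from h import *
for uv in ((372.1,177.1),):print('block',at_z('top',uv,12))
s=ctrl.read_state();print(s['qpos'].round(3),s['eef_pos'],s['tool_rot'],s['width'])
E
```

```text
block [ 622.70437785 -320.56546018   12.        ]
[ 0.858  0.531 -0.135  1.678  0.085  0.937  0.171] [ 402.97966991 -430.52207235  252.39685309] [ 3.14078540e+00 -6.79093307e-05  1.05095781e+00] 26.536141562415644
```

Emit:
send_rows --rows '[{"x": 15, "y": 32.3, "z": -1, "roll": 15, "claw": 0.7}, {"x": 15, "y": 32.3, "z": -1, "roll": 15, "claw": 0.7}, {"x": 15, "y": 32.3, "z": -1, "roll": 15, "claw": 0.7}, {"x": 15, "y": 32.3, "z": -1, "roll": 15, "claw": 0.7}, {"x": 15, "y": 32.3, "z": -1, "roll": 15, "claw": 0.7}]'

```text
clock: 2.63
eef_pos: [489.9, -241.6, 246.6]
tool_rot: [3.141, 0.0, 1.306]
force: [2.0, -0.0, -0.3]
width: 25.9
```

Emit:
send_rows --rows '[{"x": 4.5, "y": 12, "claw": 0.7}, {"x": 4.5, "y": 12, "claw": 0.7}, {"x": 4.5, "y": 12, "claw": 0.7}, {"x": 4.5, "y": 12, "claw": 0.7}, {"x": 4.5, "y": 12, "claw": 0.7}]'

```text
$.rows[0]: bad value
```

```bash
python3 - <<'E'
from h import *
s=ctrl.read_state();print(s['qpos'].round(3),s['eef_pos'],s['tool_rot'],s['width'])
im,d=ctrl.get_image('side')
cv2.imwrite('pics/s1.png',cv2.resize(im[110:260,200:400],None,fx=4,fy=4,interpolation=cv2.INTER_CUBIC))
for r in ctrl.place_of('side','pin0'):print(r['confidence'],r['uv'],at_z('side',r['uv'],123))
E
```

```text
[ 0.557  0.48  -0.221  1.8    0.132  0.875  0.011] [ 489.89755876 -241.63609762  246.64823445] [3.14103534e+00 5.15423277e-05 1.30596383e+00] 25.873993046221685
0.96 [257.5, 157.7] [566.52363777 143.78231493 123.        ]
0.85 [309.9, 164.2] [668.72988028  25.84385159 123.        ]
0.67 [299.0, 193.2] [556.99474104 -89.35724837 123.        ]
0.58 [243.9, 188.3] [453.12783257   8.45555088 123.        ]
```

View pics/s1.png

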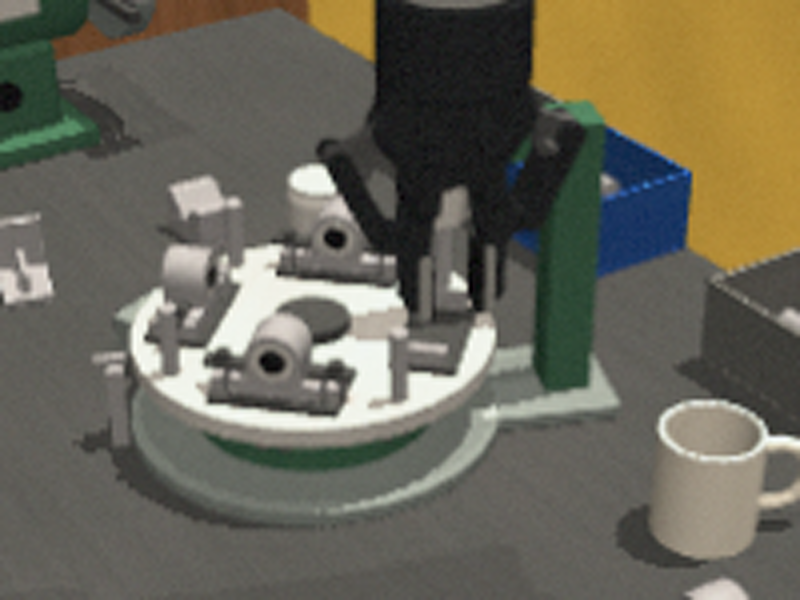

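The side picture shows the pin I want standing free at crop (400,332), about (561,-88) in the world. The jaws are over the far side of the disc in view, with no contact. The head and column are behind the jaws.

Emit:
send_rows --rows '[{"x": 0, "y": 0, "z": 0, "roll": 0, "claw": 0.7}, {"x": 0, "y": 0, "z": 0, "roll": 0, "claw": 0.7}, {"x": 0, "y": 0, "z": 0, "roll": 0, "claw": 0.7}]'

```text
clock: 2.98
eef_pos: [488.6, -245.1, 246.4]
tool_rot: [-3.141, 0.001, 1.304]
force: [-1.1, 0.2, 0.3]
width: 25.6
```

Emit:
send_rows --rows '[{"x": 7.3, "y": 15.8, "z": 0, "roll": 0, "claw": 0.7}, {"x": 7.3, "y": 15.8, "z": 0, "roll": 0, "claw": 0.7}, {"x": 7.3, "y": 15.8, "z": 0, "roll": 0, "claw": 0.7}, {"x": 7.3, "y": 15.8, "z": 0, "roll": 0, "claw": 0.7}, {"x": 7.3, "y": 15.8, "z": 0, "roll": 0, "claw": 0.7}]'

```text
clock: 3.4
eef_pos: [565.3, -77.8, 246.8]
tool_rot: [3.14, -0.006, 1.314]
force: [0.4, 0.8, -0.3]
width: 25.6
```

Emit:
send_rows --rows '[{"x": 0, "y": 0, "z": 0, "roll": 0, "claw": 0.7}, {"x": 0, "y": 0, "z": -3, "roll": 0, "claw": 0.7}, {"x": 0, "y": 0, "z": -5, "roll": 0, "claw": 0.7}, {"x": 0, "y": 0, "z": -7, "roll": 0, "claw": 0.7}, {"x": 0, "y": 0, "z": -9, "roll": 0, "claw": 0.7}]'

```text
clock: 3.82
eef_pos: [561.5, -88.8, 155.5]
tool_rot: [-3.142, 0.002, 1.302]
force: [0.8, -0.3, 0.9]
width: 25.5
```

Emit:
send_rows --rows '[{"x": 0, "y": 0, "z": 0, "roll": 0, "claw": 0.7}, {"x": 0, "y": 0, "z": 0, "roll": 0, "claw": 0.7}]'

```text
clock: 3.98
eef_pos: [561.2, -87.8, 155.8]
tool_rot: [-3.139, 0.001, 1.303]
force: [1.9, -0.7, 0.3]
width: 25.7
```

```bash
python3 - <<'E'
from h import *
s=ctrl.read_state();print(s['qpos'].round(3),s['eef_pos'],s['tool_rot'],s['width'])
im,d=ctrl.get_image('side')
cv2.imwrite('pics/s2.png',cv2.resize(im[110:230,230:350],None,fx=5,fy=5,interpolation=cv2.INTER_CUBIC))
E
```

```text
[ 0.235  0.629 -0.2    1.829  0.183  0.705 -0.336] [561.23581318 -87.78215301 155.80994081] [-3.13928608e+00  1.45431526e-03  1.30302044e+00] 25.67332828062507
```

View pics/s2.png

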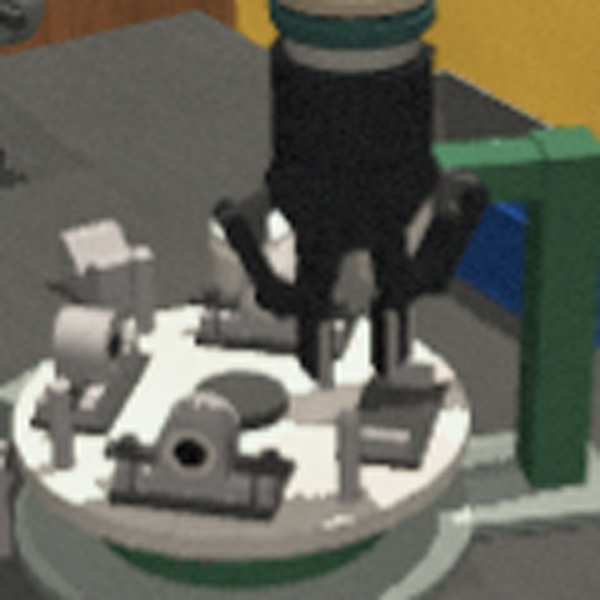

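```bash
python3 - <<'E'
from h import *
print((proj('side',[[561.2,-87.8,144],[561.2,-87.8,123],[561.2,-87.8,73]])-[230,110])*5)
E
```

```text
[[350.30605603 375.76519779]
 [350.34638691 412.28153708]
 [350.40578185 496.39549193]]
```

The side picture shows the fingertips centred at (352,380) right over the pin (top at (349,410)). The projection agrees, so I lower.

Emit:
send_rows --rows '[{"x": 0, "y": 0, "z": -1.5, "roll": 0, "claw": 0.7}, {"x": 0, "y": 0, "z": -3, "roll": 0, "claw": 0.7}, {"x": 0, "y": 0, "z": -4.2, "roll": 0, "claw": 0.7}, {"x": 0, "y": 0, "z": -5.2, "roll": 0, "claw": 0.7}, {"x": 0, "y": 0, "z": -5.2, "roll": 0, "claw": 0.7}]'

```text
clock: 4.45
eef_pos: [562.0, -86.0, 104.0]
tool_rot: [-3.141, 0.0, 1.306]
force: [-0.4, -0.5, -0.2]
width: 25.6
```

```bash
python3 - <<'E'
import numpy as np
C=np.array([563.5,21.5])
p=lambda t:C+108*np.array([np.cos(np.radians(t)),np.sin(np.radians(t))])
for t in range(-90,-256,-6): print(t,(p(t)/10).round(1), ((p(t)-p(-90))/10).round(1))
E
```

```text
-90 [56.4 -8.6] [0. 0.]
-96 [55.2 -8.6] [-1.1  0.1]
-102 [54.1 -8.4] [-2.2  0.2]
-108 [53.  -8.1] [-3.3  0.5]
-114 [52.  -7.7] [-4.4  0.9]
-120 [51.  -7.2] [-5.4  1.4]
-126 [50.  -6.6] [-6.3  2.1]
-132 [49.1 -5.9] [-7.2  2.8]
-138 [48.3 -5.1] [-8.   3.6]
-144 [47.6 -4.2] [-8.7  4.5]
-150 [47.  -3.2] [-9.4  5.4]
-156 [46.5 -2.2] [-9.9  6.4]
-162 [46.1 -1.2] [-10.3   7.5]
-168 [45.8 -0.1] [-10.6   8.6]
-174 [45.6  1. ] [-10.7   9.7]
-180 [45.6  2.1] [-10.8  10.8]
-186 [45.6  3.3] [-10.7  11.9]
-192 [45.8  4.4] [-10.6  13. ]
-198 [46.1  5.5] [-10.3  14.1]
-204 [46.5  6.5] [-9.9 15.2]
-210 [47.   7.6] [-9.4 16.2]
-216 [47.6  8.5] [-8.7 17.1]
-222 [48.3  9.4] [-8. 18.]
-228 [49.1 10.2] [-7.2 18.8]
-234 [50.  10.9] [-6.3 19.5]
-240 [50.9 11.5] [-5.4 20.2]
-246 [52. 12.] [-4.4 20.7]
-252 [53.  12.4] [-3.3 21.1]
```

Emit:
send_rows --rows '[{"x": -1.1, "y": 0.1, "z": 0, "roll": -4, "claw": 0.7}, {"x": -2.2, "y": 0.2, "z": 0, "roll": -8, "claw": 0.7}, {"x": -3.3, "y": 0.5, "z": 0, "roll": -13, "claw": 0.7}, {"x": -4.4, "y": 0.9, "z": 0, "roll": -18, "claw": 0.7}, {"x": -5.4, "y": 1.4, "z": 0, "roll": -23, "claw": 0.7}]'

```text
clock: 4.87
eef_pos: [512.4, -74.4, 106.3]
tool_rot: [3.132, -0.004, 0.898]
force: [2.9, -4.9, 1.9]
width: 25.9
```

Emit:
send_rows --rows '[{"x": -0.9, "y": 0.7, "z": 0, "roll": -4, "claw": 0.7}, {"x": -1.8, "y": 1.4, "z": 0, "roll": -9, "claw": 0.7}, {"x": -2.6, "y": 2.2, "z": 0, "roll": -14, "claw": 0.7}, {"x": -3.3, "y": 3.1, "z": 0, "roll": -18, "claw": 0.7}, {"x": -4.0, "y": 4.0, "z": 0, "roll": -23, "claw": 0.7}]'

```text
clock: 5.28
eef_pos: [469.4, -31.7, 105.8]
tool_rot: [3.14, -0.003, 0.499]
force: [1.0, 0.2, -0.8]
width: 25.4
```

```bash
python3 - <<'E'
from h import *
s=ctrl.read_state();print(s['qpos'].round(3),s['eef_pos'],s['tool_rot'],s['force'])
im,d=ctrl.get_image('top')
cv2.imwrite('pics/t2.png',cv2.resize(im[120:250,190:330],None,fx=5,fy=4.6,interpolation=cv2.INTER_CUBIC))
for r in ctrl.place_of('top','pin0'):print(r['confidence'],r['uv'],at_z('top',r['uv'],123))
E
```

```text
[-0.029  0.606  0.053  2.133 -0.077  0.401 -0.987] [469.35734926 -31.71285889 105.804572  ] [ 3.13979936e+00 -2.70954504e-03  4.98820227e-01] [ 1.0292962   0.18664413 -0.7799497 ]
0.95 [233.8, 162.8] [644.04082243  82.95732385 123.        ]
0.82 [285.4, 168.0] [627.82627    -59.38677805 123.        ]
0.56 [224.0, 218.3] [490.05843934 108.8794605  123.        ]
```

The detector shows the pins at about 37°, 130° and -52°, so the disc follows the jaws (no picture viewed). Continuing.

Emit:
send_rows --rows '[{"x": -0.5, "y": 1.0, "z": 0, "roll": -4, "claw": 0.7}, {"x": -0.9, "y": 2.0, "z": 0, "roll": -9, "claw": 0.7}, {"x": -1.2, "y": 3.1, "z": 0, "roll": -14, "claw": 0.7}, {"x": -1.3, "y": 4.2, "z": 0, "roll": -18, "claw": 0.7}, {"x": -1.4, "y": 5.3, "z": 0, "roll": -23, "claw": 0.7}]'

```text
clock: 5.8
eef_pos: [455.5, 20.9, 105.2]
tool_rot: [3.141, -0.002, 0.099]
force: [-0.1, -1.0, 0.2]
width: 25.7
```

Emit:
send_rows --rows '[{"x": 0.1, "y": 1.2, "z": 0, "roll": -4, "claw": 0.7}, {"x": 0.2, "y": 2.3, "z": 0, "roll": -9, "claw": 0.7}, {"x": 0.5, "y": 3.4, "z": 0, "roll": -14, "claw": 0.7}, {"x": 0.9, "y": 4.4, "z": 0, "roll": -18, "claw": 0.7}, {"x": 1.4, "y": 5.4, "z": 0, "roll": -23, "claw": 0.7}]'

```text
clock: 6.22
eef_pos: [467.5, 72.7, 105.0]
tool_rot: [3.138, 0.001, -0.302]
force: [-4.1, -10.0, 4.4]
width: 25.7
```

```bash
python3 - <<'E'
from h import *
s=ctrl.read_state();print(s['qpos'].round(3),s['eef_pos'],s['tool_rot'],s['force'])
im,d=ctrl.get_image('top')
cv2.imwrite('pics/t3.png',cv2.resize(im[120:250,190:330],None,fx=5,fy=4.6,interpolation=cv2.INTER_CUBIC))
C=np.array([563.5,21.5])
for r in ctrl.place_of('top','pin0'):
  q=at_z('top',r['uv'],123)[:2]-C;print(r['confidence'],r['uv'],q,np.hypot(*q),np.degrees(np.arctan2(q[1],q[0])))
E
```

```text
[-0.418  0.633  0.299  2.126 -0.415  0.44  -1.669] [467.51760198  72.7227695  104.99214572] [ 3.13835011e+00  1.44697460e-03 -3.02422786e-01] [-4.13054167 -9.9583302   4.36188521]
0.91 [270.9, 159.3] [ 89.3555599  -41.07793765] 98.34537633650295 -24.688870013223987
0.83 [220.4, 176.6] [42.06832938 98.12764606] 106.76506572426567 66.79468932460848
0.68 [237.7, 230.2] [-106.22800171   50.10737935] 117.4527045755076 154.7469110027532
0.63 [291.0, 205.1] [-39.22441417 -94.9324967 ] 102.7167639514674 -112.449540938629
```

Emit:
send_rows --rows '[{"x": 0.6, "y": 0.9, "z": 0, "roll": -4, "claw": 0.7}, {"x": 1.3, "y": 1.8, "z": 0, "roll": -8, "claw": 0.7}, {"x": 2.1, "y": 2.6, "z": 0, "roll": -12, "claw": 0.7}, {"x": 3.0, "y": 3.3, "z": 0, "roll": -16, "claw": 0.7}, {"x": 3.9, "y": 3.9, "z": 0, "roll": -20, "claw": 0.7}]'

```text
clock: 6.73
eef_pos: [508.0, 115.0, 104.9]
tool_rot: [-3.141, 0.001, -0.648]
force: [-2.0, -1.0, 0.2]
width: 25.8
```

Emit:
send_rows --rows '[{"x": 0, "y": 0, "z": 0, "roll": 0, "claw": 0.7}, {"x": 0, "y": 0, "z": 0, "roll": 0, "claw": 0.7}, {"x": 0, "y": 0, "z": 0, "roll": 0, "claw": 0.7}]'

```text
clock: 6.98
eef_pos: [507.2, 114.1, 104.6]
tool_rot: [-3.141, 0.0, -0.646]
force: [-0.3, -0.6, -0.1]
width: 25.7
```

```bash
cat > pins.py <<'E'
from h import *
def pins(cams=('top',)):
  s=ctrl.read_state();print(s['qpos'].round(3),s['eef_pos'],s['tool_rot'][2],s['force'].round(1))
  C=np.array([563.5,21.5])
  for c in cams:
   im,d=ctrl.get_image(c)
   for n,z in (('pin0',123),('nest',78),('load_place',78)):
    for r in ctrl.place_of(c,n):
     q=at_z(c,r['uv'],z)[:2]-C;print(c,n,round(r['confidence'],2),np.round(r['uv'],1),q.round(1),np.hypot(*q).round(1),np.degrees(np.arctan2(q[1],q[0])).round(1))
  return im
E
python3 -c "
from pins import *
im=pins()"
```

```text
[-0.55   0.695  0.421  2.007 -0.527  0.547 -1.974] [507.18330644 114.1131678  104.63963208] -0.6457670449602921 [-0.3 -0.6 -0.1]
top pin0 0.83 [222.  215.5] [-65.7  92.9] 113.8 125.3
top pin0 0.78 [276.6 224.1] [-90.8 -55.2] 106.3 -148.7
top pin0 0.75 [288.4 171.9] [ 53.3 -89. ] 103.7 -59.1
top pin0 0.71 [234.6 160.8] [86.2 59.3] 104.6 34.5
top nest 0.92 [248.7 225.6] [-89.6  23.8] 92.7 165.1
top load_place 0.71 [243.7 222.7] [-81.3  37.8] 89.6 155.0
```

Emit:
send_rows --rows '[{"x": 0.7, "y": 0.4, "z": 0, "roll": -3, "claw": 0.7}, {"x": 1.3, "y": 0.7, "z": 0, "roll": -6, "claw": 0.7}, {"x": 1.9, "y": 0.9, "z": 0, "roll": -8, "claw": 0.7}, {"x": 1.9, "y": 0.9, "z": 0, "roll": -8, "claw": 0.7}, {"x": 1.9, "y": 0.9, "z": 0, "roll": -8, "claw": 0.7}]'

```text
clock: 7.6
eef_pos: [526.2, 123.3, 104.3]
tool_rot: [3.141, -0.0, -0.787]
force: [-0.6, -1.7, -1.7]
width: 25.5
```

```bash
python3 -c "
from pins import *
im=pins()"
```

```text
[-0.584  0.725  0.471  1.953 -0.565  0.596 -2.095] [526.21059694 123.25095978 104.33084321] -0.786875369242974 [-0.6 -1.7 -1.7]
top pin0 0.73 [271.1 227.2] [-99.1 -40.3] 106.9 -157.9
top pin0 0.72 [287.1 177.3] [ 38.1 -85.3] 93.4 -65.9
top pin0 0.69 [219.  208.7] [-47.  101.2] 111.6 114.9
top pin0 0.67 [241.2 157.5] [95.3 41.1] 103.8 23.3
top pin0 0.24 [190.9 157.5] [ 96.8 180.1] 204.5 61.7
top pin0 0.21 [243.7 223.2] [-87.4  33.9] 93.7 158.8
top nest 0.92 [243.9 220.9] [-76.2  37.3] 84.8 153.9
top nest 0.58 [369.4 176. ] [  48.8 -320.7] 324.4 -81.4
top nest 0.43 [161.8 178.1] [ 49.1 271.3] 275.7 79.8
top load_place 0.69 [245.3 223.8] [-84.4  33.3] 90.8 158.5
top load_place 0.32 [288.2 178.4] [ 44.3 -88.9] 99.4 -63.5
```

Pin at about 113.6°, so the nest is at about 158.6°. I'll lift straight off and look.

Emit:
send_rows --rows '[{"x": 0, "y": 0, "z": 2, "roll": 0, "claw": 0.7}, {"x": 0, "y": 0, "z": 5, "roll": 0, "claw": 0.7}, {"x": 0, "y": 0, "z": 9, "roll": 0, "claw": 0.7}, {"x": 0, "y": 0, "z": 13, "roll": 0, "claw": 0.7}, {"x": 0, "y": 0, "z": 14, "roll": 4, "claw": 0.7}]'

```text
clock: 8.22
eef_pos: [529.8, 124.0, 250.2]
tool_rot: [-3.133, -0.006, -0.717]
force: [1.7, 1.0, -0.5]
width: 25.5
```

Emit:
send_rows --rows '[{"x": -3, "y": -3, "z": 1, "roll": 7, "claw": 0.3}, {"x": -3, "y": -7, "z": 1, "roll": 14, "claw": 0.3}, {"x": -3, "y": -11, "z": 1, "roll": 21, "claw": 0.3}, {"x": -3, "y": -15, "z": 1, "roll": 28, "claw": 0.3}, {"x": -3, "y": -19, "z": 1, "roll": 35, "claw": 0.3}]'

```text
clock: 8.63
eef_pos: [496.6, -67.3, 255.1]
tool_rot: [-3.141, -0.002, -0.099]
force: [0.9, 0.2, 0.1]
width: 59.6
```

Emit:
send_rows --rows '[{"x": 0, "y": -4, "z": 0, "roll": 7, "claw": 0.3}, {"x": 0, "y": -8, "z": 0, "roll": 14, "claw": 0.3}, {"x": 0, "y": -12, "z": 0, "roll": 21, "claw": 0.3}, {"x": 2, "y": -15, "z": 0, "roll": 28, "claw": 0.3}, {"x": 4, "y": -19, "z": 0, "roll": 35, "claw": 0.3}]'

```text
clock: 9.05
eef_pos: [535.4, -254.3, 255.1]
tool_rot: [-3.141, -0.002, 0.51]
force: [1.6, 0.7, 0.9]
width: 59.8
```

```bash
python3 -c "
from pins import *
pins(('side',));im=pins()
cv2.imwrite('pics/t4.png',cv2.resize(im[130:250,195:325],None,fx=5,fy=5,interpolation=cv2.INTER_CUBIC))"
```

```text
[ 0.217  0.544  0.284  1.675 -0.182  0.948 -0.493] [ 535.406398   -254.2997186   255.07872579] 0.5097650875240971 [1.6 0.7 0.9]
side pin0 0.9 [253.4 189.2] [-92.2 -30.5] 97.1 -161.7
side pin0 0.9 [301.  159.4] [101.1  43.1] 109.9 23.1
side pin0 0.73 [246.6 164.2] [-42.3 103.3] 111.6 112.3
side pin0 0.59 [309.2 185.5] [ 36.3 -93.1] 99.9 -68.7
side nest 0.98 [245.2 195.1] [-91.2  23.3] 94.1 165.6
side load_place 0.65 [246.3 194. ] [-86.   26.8] 90.1 162.7
side load_place 0.21 [249.5 170.1] [-14.5 144.3] 145.0 95.7
[ 0.215  0.546  0.286  1.676 -0.182  0.946 -0.501] [ 534.96179488 -254.7209908   254.23937928] 0.500472607980724 [-0.8  1.4 -0.3]
top pin0 0.91 [291.1 176. ] [ 41.7 -96.3] 104.9 -66.6
top pin0 0.78 [221.5 211.4] [-54.5  94.3] 108.9 120.0
top pin0 0.74 [239.3 158.4] [92.8 46.3] 103.7 26.5
top pin0 0.65 [271.5 227. ] [-98.5 -41.3] 106.9 -157.2
top nest 0.89 [242.9 220.6] [-75.3  40.1] 85.3 152.0
top nest 0.52 [289.1 177.2] [ 47.8 -91.5] 103.3 -62.4
top load_place 0.78 [244.9 221.8] [-78.8  34.5] 86.0 156.4
```

View pics/t4.png

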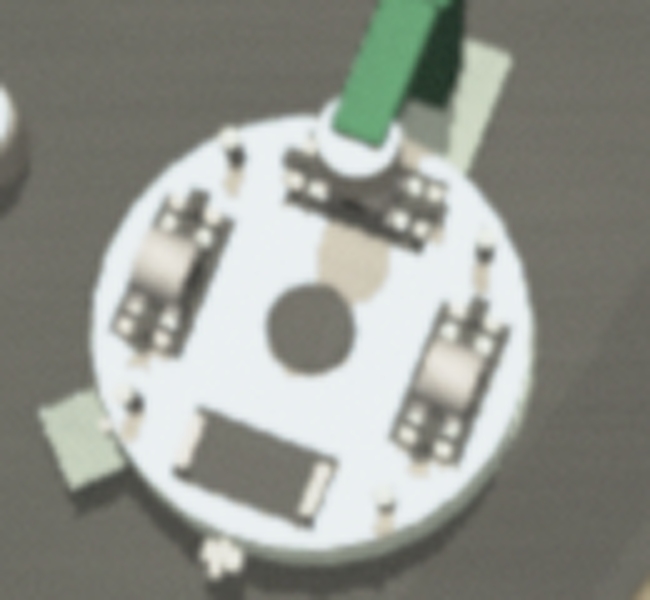

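The top picture shows the empty nest's pad at crop (255,467), facing the pointer at (222,553), with the boss at (311,328). I'll measure more exactly from the dark pad and boss blobs to see whether it has clicked in.

```bash
cat > meas.py <<'E'
from h import *
def run():
  im,d=ctrl.get_image('top');S=6
  x0,y0=195,130;g=cv2.resize(cv2.cvtColor(im,cv2.COLOR_BGR2GRAY)[130:250,195:325],None,fx=S,fy=S,interpolation=cv2.INTER_CUBIC)
  m=(g<150).astype(np.uint8);m=cv2.morphologyEx(m,cv2.MORPH_OPEN,np.ones((9,9)))
  W=lambda c,z:at_z('top',((c[0]+.5)/S-.5+x0,(c[1]+.5)/S-.5+y0),z)[:2]
  n,L,st,ce=cv2.connectedComponentsWithStats(m);out={}
  for i in range(1,n):
    if 1500<st[i,4]<20000:
      c=np.argwhere(L==i)[:,::-1].astype(np.float32);r=cv2.minAreaRect(c);p=cv2.boxPoints(r)
      e=max(((p[1]-p[0]),(p[2]-p[1])),key=np.linalg.norm);a=p[0];v=W(a+e,78)-W(a,78)
      print(st[i,4],ce[i].round(),'world',W(r[0],78).round(1),'mm',np.round(r[1],0)/S*2.8,'long dir',np.degrees(np.arctan2(v[1],v[0]))%180)
  w=(g>190).astype(np.uint8);n,L,st,_=cv2.connectedComponentsWithStats(w);i=1+st[1:,4].argmax()
  h=cv2.convexHull(np.argwhere(L==i)[:,::-1].astype(np.float32))
  hw=np.array([W(q,73) for q in h[:,0]],np.float32);print('disc rim',cv2.minEnclosingCircle(hw), cv2.fitEllipse(hw))
  return im,g
if __name__=='__main__':run()
E
python3 meas.py; python3 - <<'E'
from h import *
for c in ((222,553),(222,540)):print(at_z('top',(195+c[0]/5,130+c[1]/5),66))
for c in ((311,328),):print(at_z('top',(195+c[0]/5,130+c[1]/5),83))
for c in ((255,467),(200,410),(337,460)):print(at_z('top',(195+c[0]/5,130+c[1]/5),78))
E
```

```text
10404 [438. 240.] world [639.8  -7.9] mm [93.8        46.66666667] long dir 70.63673489696511
6421 [212. 356.] world [588.4 102.1] mm [40.6        85.86666667] long dir 158.63139813291525
8527 [373. 394.] world [559.9  22.7] mm [48.06666667 47.13333333] long dir 179.9894652846159
4488 [536. 497.] world [517.1 -52. ] mm [40.13333333 70.93333333] long dir 158.49700336451434
12365 [301. 561.] world [480.6  53.9] mm [81.2        41.06666667] long dir 68.11646114546538
disc rim ((597.2381591796875, 33.53406524658203), 173.54086303710938) ((575.1741943359375, 12.049629211425781), (244.9779815673828, 355.7928161621094), 43.4500732421875)
[432.83703601  72.44143965  66.        ]
[440.17872459  72.46185186  66.        ]
[558.22901794  20.85872466  83.        ]
[480.17811174  52.86106079  78.        ]
[512.83928495  83.91435161  78.        ]
[483.63049854   6.73338026  78.        ]
```

The nest centre measures (480.5,53.7) and its radial direction 158.3°. The pointer and column give 158°, so it is clicked in at the loading place. Next I refine the block's pose in both views.

```bash
python3 - <<'E'
from h import *
pt,dt=ctrl.get_image('top');ps,ds=ctrl.get_image('side')
for c in('side','top'):
  for r in ctrl.place_of(c,'block'):print(c,round(r['confidence'],2),np.round(r['uv'],1),at_z(c,r['uv'],0).round(1))
def wire(im,cam,x,y,a,x0,y0,S):
  R=np.array([[np.cos(a),-np.sin(a)],[np.sin(a),np.cos(a)]])
  for Z,hx,hy in ((0,15,30),(12,15,30),(46,15,8)):
    q=np.array([[-hx,-hy],[hx,-hy],[hx,hy],[-hx,hy]])@R.T+[x,y]
    p=(proj(cam,np.c_[q,[Z]*4])-[x0-.5,y0-.5])*S
    cv2.polylines(im,[p.astype(np.int32)],True,(0,0,255) if Z<46 else (0,160,0),1)
a=cv2.resize(pt[155:205,340:405],None,fx=9,fy=9,interpolation=cv2.INTER_CUBIC);wire(a,'top',622.7,-319,0,340,155,9)
u=proj('side',[[622.7,-319,20]])[0].astype(int);x0,y0=u[0]-17,u[1]-25
b=cv2.resize(ps[y0:y0+50,x0:x0+34],None,fx=9,fy=9,interpolation=cv2.INTER_CUBIC);wire(b,'side',622.7,-319,0,x0,y0,9)
h=min(a.shape[0],b.shape[0]);o=np.hstack([a[:h],b[:h]])[:,:800];cv2.imwrite('pics/bw.png',o[:, :]);print(o.shape,u)
E
```

```text
side 0.96 [395.5 299.5] [ 598.6 -410.8    0. ]
side 0.84 [426.  272.9] [ 719.5 -386.1    0. ]
side 0.74 [373.6 274.3] [ 613.4 -320.7    0. ]
(450, 800, 3) [376 265]
```

View pics/bw.png

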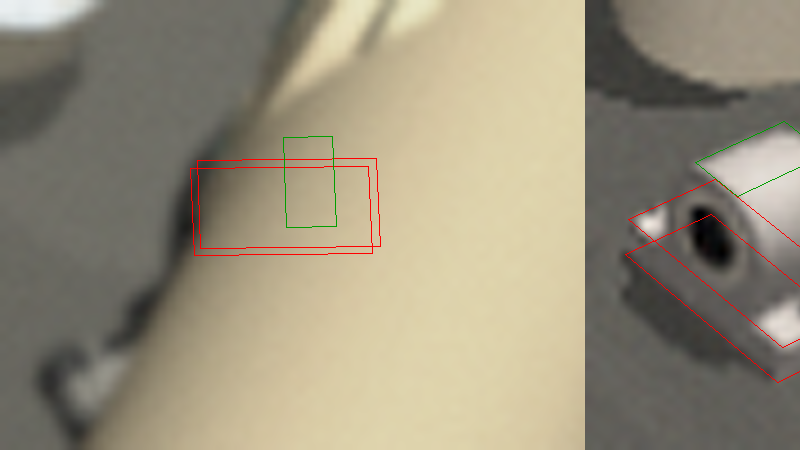

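The side overlay fits the plain block at (622.7,-319) with yaw about 0 to within roughly a pixel. The arm hides the top view. Going to grasp.

Emit:
send_rows --rows '[{"x": 2, "y": -1.5, "z": 0, "roll": 7, "claw": 0.3}, {"x": 4, "y": -3, "z": 0, "roll": 14, "claw": 0.3}, {"x": 6, "y": -5, "z": 0, "roll": 21, "claw": 0.3}, {"x": 8.8, "y": -6.4, "z": -3, "roll": 28, "claw": 0.3}, {"x": 8.8, "y": -6.4, "z": -6, "roll": 35, "claw": 0.3}]'

```text
clock: 10.12
eef_pos: [628.7, -321.3, 195.9]
tool_rot: [3.13, 0.001, 1.12]
force: [1.0, 0.1, -0.2]
width: 59.7
```

Emit:
send_rows --rows '[{"x": 0, "y": 0, "z": -3, "roll": 7, "claw": 0.3}, {"x": 0, "y": 0, "z": -6, "roll": 14, "claw": 0.3}, {"x": 0, "y": 0, "z": -8, "roll": 21, "claw": 0.3}, {"x": 0, "y": 0, "z": -9, "roll": 26, "claw": 0.3}, {"x": 0, "y": 0, "z": -9, "roll": 26, "claw": 0.3}]'

```text
clock: 10.53
eef_pos: [620.9, -316.5, 101.0]
tool_rot: [-3.136, -0.003, 1.57]
force: [-0.7, -0.5, -0.0]
width: 59.7
```

Emit:
send_rows --rows '[{"x": 0, "y": 0, "z": 0, "roll": 0, "claw": 0.3}, {"x": 0, "y": 0, "z": 0, "roll": 0, "claw": 0.3}]'

```text
clock: 10.7
eef_pos: [623.8, -317.9, 105.6]
tool_rot: [3.14, 0.001, 1.566]
force: [0.1, -0.8, 1.4]
width: 60.1
```

Down to z≈20, with y -1 mm.

Emit:
send_rows --rows '[{"x": -0.1, "y": -0.1, "z": -2.5, "roll": 0, "claw": 0.3}, {"x": -0.1, "y": -0.1, "z": -5, "roll": 0, "claw": 0.3}, {"x": -0.1, "y": -0.1, "z": -7, "roll": 0, "claw": 0.3}, {"x": -0.1, "y": -0.1, "z": -8.5, "roll": 0, "claw": 0.3}, {"x": -0.1, "y": -0.1, "z": -8.5, "roll": 0, "claw": 0.3}]'

```text
clock: 11.12
eef_pos: [620.6, -317.7, 17.2]
tool_rot: [-3.138, -0.001, 1.568]
force: [0.5, 0.1, 0.2]
width: 59.9
```

Emit:
send_rows --rows '[{"x": 0, "y": 0, "z": 0, "roll": 0, "claw": 0.55}, {"x": 0, "y": 0, "z": 0, "roll": 0, "claw": 0.7}, {"x": 0, "y": 0, "z": 0, "roll": 0, "claw": 0.85}, {"x": 0, "y": 0, "z": 0, "roll": 0, "claw": 1}, {"x": 0, "y": 0, "z": 0, "roll": 0, "claw": 1}]'

```text
clock: 11.53
eef_pos: [623.6, -319.3, 21.6]
tool_rot: [3.138, 0.002, 1.568]
force: [0.4, 0.1, 6.3]
width: 29.5
```

Emit:
send_rows --rows '[{"x": 0, "y": 0, "z": 0, "roll": 0, "claw": 1}, {"x": 0, "y": 0, "z": 0, "roll": 0, "claw": 1}, {"x": 0, "y": 0, "z": 0, "roll": 0, "claw": 1}]'

```text
clock: 11.78
eef_pos: [623.6, -319.2, 21.6]
tool_rot: [3.138, 0.001, 1.568]
force: [0.5, 1.0, 6.2]
width: 29.1
```

Gripped (width 29). Lifting, then checking the grip.

Emit:
send_rows --rows '[{"x": 0, "y": 0, "z": 2, "roll": 0, "claw": 1}, {"x": 0, "y": 0, "z": 5, "roll": 0, "claw": 1}, {"x": 0, "y": 0, "z": 9, "roll": 0, "claw": 1}, {"x": 0, "y": 0, "z": 13, "roll": 0, "claw": 1}, {"x": 0, "y": 0, "z": 17, "roll": 0, "claw": 1}]'

```text
clock: 12.2
eef_pos: [621.0, -318.3, 190.6]
tool_rot: [-3.14, -0.001, 1.568]
force: [0.6, -0.7, -3.4]
width: 29.0
```

Emit:
send_rows --rows '[{"x": -3, "y": 2, "z": 2, "roll": -4, "claw": 1}, {"x": -6, "y": 4, "z": 2.5, "roll": -8, "claw": 1}, {"x": -9, "y": 6.5, "z": 2.5, "roll": -12, "claw": 1}, {"x": -11, "y": 9, "z": 2.5, "roll": -17, "claw": 1}, {"x": -13, "y": 12, "z": 2.5, "roll": -21.5, "claw": 1}]'

```text
clock: 12.62
eef_pos: [489.6, -198.8, 214.8]
tool_rot: [-3.142, 0.001, 1.186]
force: [1.4, 1.0, -3.4]
width: 28.9
```

Emit:
send_rows --rows '[{"x": 0, "y": 0, "z": 0, "roll": 0, "claw": 1}, {"x": 0, "y": 0, "z": 0, "roll": 0, "claw": 1}, {"x": 0, "y": 0, "z": 0, "roll": 0, "claw": 1}]'

```text
clock: 12.87
eef_pos: [492.4, -198.7, 214.8]
tool_rot: [3.14, 0.0, 1.194]
force: [0.3, -0.8, -3.1]
width: 29.3
```

```bash
python3 - <<'E'
from h import *
s=ctrl.read_state();e=s['eef_pos'];y=s['tool_rot'][2];print(e,y,s['width'],s['force'])
ps,ds=ctrl.get_image('side')
print(proj('side',[e]))
for r in ctrl.place_of('side','block'):print(r['confidence'],r['uv'])
u=proj('side',[e])[0].astype(int);x0,y0=u[0]-35,u[1]-35;S=8
b=cv2.resize(ps[y0:y0+70,x0:x0+70],None,fx=S,fy=S,interpolation=cv2.INTER_CUBIC)
a=y-np.pi/2;R=np.array([[np.cos(a),-np.sin(a)],[np.sin(a),np.cos(a)]])
for Z,hx,hy in ((0,15,30),(12,15,30),(46,15,8)):
    q=np.array([[-hx,-hy],[hx,-hy],[hx,hy],[-hx,hy]])@R.T+e[:2]
    p=(proj('side',np.c_[q,[Z+e[2]-21.6]*4])-[x0-.5,y0-.5])*S
    cv2.polylines(b,[p.astype(np.int32)],True,(0,0,255) if Z<46 else (0,160,0),1)
cv2.imwrite('pics/grip.png',b)
E
```

```text
[ 492.39936774 -198.73716919  214.84348837] 1.1939625082141272 29.27709826827199 [ 0.2752272  -0.78155645 -3.14774655]
[[301.63547265 186.77741657]]
0.95 [422.9, 271.0]
0.8 [398.3, 304.1]
0.56 [303.6, 198.4]
0.47 [310.1, 304.3]
```

View pics/grip.png

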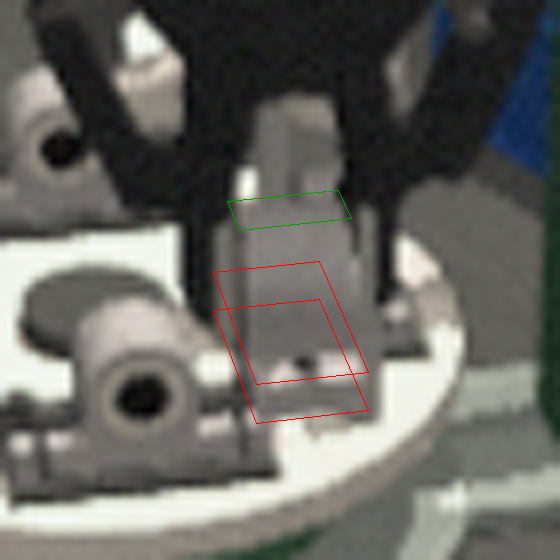

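The block hangs square in the jaws; the wire overlay fits within about 1 px, front foot edge at crop (255,380)–(375,372). Moving over the nest.

Emit:
send_rows --rows '[{"x": -0.2, "y": 3, "z": 0, "roll": 0, "claw": 1}, {"x": -0.5, "y": 7, "z": 0, "roll": 0, "claw": 1}, {"x": -0.7, "y": 11, "z": 0, "roll": 0, "claw": 1}, {"x": -1, "y": 15, "z": 0, "roll": 0, "claw": 1}, {"x": -1.2, "y": 19, "z": 0, "roll": 0, "claw": 1}]'

```text
clock: 13.38
eef_pos: [480.4, -7.8, 214.3]
tool_rot: [3.141, 0.0, 1.191]
force: [1.2, -0.3, -3.0]
width: 29.3
```

Emit:
send_rows --rows '[{"x": 0, "y": 3, "z": 0, "roll": 0, "claw": 1}, {"x": 0, "y": 5, "z": 0, "roll": 0, "claw": 1}, {"x": 0, "y": 6.2, "z": -2, "roll": 0, "claw": 1}, {"x": 0, "y": 6.2, "z": -5, "roll": 0, "claw": 1}, {"x": 0, "y": 6.2, "z": -6, "roll": 0, "claw": 1}]'

```text
clock: 13.8
eef_pos: [479.5, 54.1, 151.8]
tool_rot: [-3.139, 0.001, 1.195]
force: [-0.9, -0.7, -3.2]
width: 29.1
```

Emit:
send_rows --rows '[{"x": 0, "y": 0, "z": 0, "roll": 0, "claw": 1}, {"x": 0, "y": 0, "z": 0, "roll": 0, "claw": 1}, {"x": 0, "y": 0, "z": 0, "roll": 0, "claw": 1}]'

```text
clock: 14.05
eef_pos: [481.3, 52.8, 155.1]
tool_rot: [3.14, -0.001, 1.192]
force: [0.1, 0.6, -2.5]
width: 29.1
```

```bash
python3 - <<'E'
from h import *
s=ctrl.read_state();e=s['eef_pos'];y=s['tool_rot'][2];print(e,np.degrees(y))
ps,ds=ctrl.get_image('side')
u=proj('side',[[480.4,53.7,110]])[0].astype(int);x0,y0=u[0]-35,u[1]-30;S=9
b=cv2.resize(ps[y0:y0+60,x0:x0+70],None,fx=S,fy=S,interpolation=cv2.INTER_CUBIC)
def rect(c,a,hx,hy,Z,col):
    R=np.array([[np.cos(a),-np.sin(a)],[np.sin(a),np.cos(a)]])
    q=np.array([[-hx,-hy],[hx,-hy],[hx,hy],[-hx,hy]])@R.T+c
    p=(proj('side',np.c_[q,[Z]*4])-[x0-.5,y0-.5])*S
    cv2.polylines(b,[p.astype(np.int32)],True,col,1)
rect(e[:2],y-np.pi/2,15,30,e[2]-21.6,(0,0,255));rect(e[:2],y-np.pi/2,15,30,e[2]-9.6,(0,0,255))
n=np.array([480.4,53.7]);a=np.radians(158.3)
rect(n,a,22,43,78,(255,0,0))
for sg in(1,-1): rect(n+sg*38*np.array([-np.sin(a),np.cos(a)]),a,15,4,90,(0,160,0))
cv2.imwrite('pics/pl.png',b)
E
```

```text
[481.29845952  52.83960938 155.05428202] 68.27909642361682
```

View pics/pl.png

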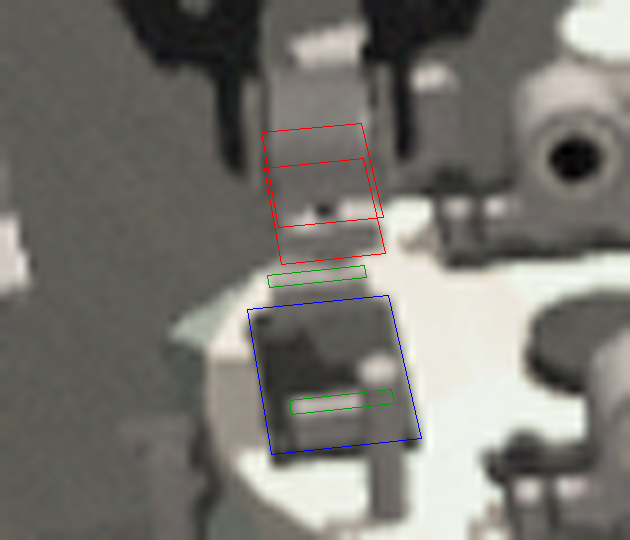

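The side overlay shows the pad outline at (250–420,300–455), the end stop at (340,402), and the held block's foot at (280–385,215–260). All match the projections within about 1 px, so I set it down.

Emit:
send_rows --rows '[{"x": -0.1, "y": 0.1, "z": -1.5, "roll": 0, "claw": 1}, {"x": -0.1, "y": 0.1, "z": -3, "roll": 0, "claw": 1}, {"x": -0.1, "y": 0.1, "z": -4, "roll": 0, "claw": 1}, {"x": -0.1, "y": 0.1, "z": -4.7, "roll": 0, "claw": 1}, {"x": -0.1, "y": 0.1, "z": -5.2, "roll": 0, "claw": 1}]'

```text
clock: 14.52
eef_pos: [479.4, 54.3, 102.2]
tool_rot: [3.141, -0.0, 1.193]
force: [0.2, 0.4, -2.8]
width: 29.2
```

Emit:
send_rows --rows '[{"x": 0, "y": 0, "z": 0, "roll": 0, "claw": 1}, {"x": 0, "y": 0, "z": -0.1, "roll": 0, "claw": 1}, {"x": 0, "y": 0, "z": -0.2, "roll": 0, "claw": 1}, {"x": 0, "y": 0, "z": -0.2, "roll": 0, "claw": 1}]'

```text
clock: 14.85
eef_pos: [479.4, 54.4, 100.8]
tool_rot: [3.141, -0.0, 1.193]
force: [-0.3, -0.3, -3.3]
width: 29.3
```

Emit:
send_rows --rows '[{"x": 0.1, "y": -0.05, "z": -0.05, "roll": 0, "claw": 1}, {"x": 0.1, "y": -0.05, "z": -0.1, "roll": 0, "claw": 1}, {"x": 0.1, "y": -0.05, "z": -0.15, "roll": 0, "claw": 1}, {"x": 0.1, "y": -0.05, "z": -0.15, "roll": 0, "claw": 1}]'

```text
clock: 15.18
eef_pos: [480.5, 53.9, 99.5]
tool_rot: [3.141, -0.001, 1.193]
force: [-0.2, -0.9, 2.0]
width: 28.9
```

Contact (force z went from -3 to +2 N). Release by opening to about 50 mm, then lift.

Emit:
send_rows --rows '[{"x": 0, "y": 0, "z": 0, "roll": 0, "claw": 0.5}, {"x": 0, "y": 0, "z": 0, "roll": 0, "claw": 0.4}, {"x": 0, "y": 0, "z": 0, "roll": 0, "claw": 0.4}, {"x": 0, "y": 0, "z": 0.3, "roll": 0, "claw": 0.4}, {"x": 0, "y": 0, "z": 1, "roll": 0, "claw": 0.4}]'

```text
clock: 15.6
eef_pos: [479.4, 53.9, 108.7]
tool_rot: [-3.14, 0.001, 1.193]
force: [-0.1, 0.9, -0.3]
width: 51.4
```

Emit:
send_rows --rows '[{"x": 0, "y": 0, "z": 2, "roll": 0, "claw": 0.4}, {"x": 0, "y": 0, "z": 5, "roll": 0, "claw": 0.4}, {"x": 0, "y": 0, "z": 8, "roll": 0, "claw": 0.4}, {"x": 0, "y": 0, "z": 11, "roll": 0, "claw": 0.4}, {"x": 0, "y": 0, "z": 14, "roll": 0, "claw": 0.4}]'

```text
clock: 16.02
eef_pos: [479.7, 53.8, 251.1]
tool_rot: [3.141, -0.0, 1.193]
force: [0.4, 1.1, -0.1]
width: 51.0
```

Emit:
send_rows --rows '[{"x": -1, "y": -4, "z": 0, "roll": 0, "claw": 0.4}, {"x": -1, "y": -8, "z": 0, "roll": 0, "claw": 0.4}, {"x": -1, "y": -12, "z": 0, "roll": 0, "claw": 0.4}, {"x": -1, "y": -16, "z": 0, "roll": 0, "claw": 0.4}, {"x": -1, "y": -20, "z": 0, "roll": 0, "claw": 0.4}]'

```text
clock: 16.43
eef_pos: [469.7, -147.8, 249.9]
tool_rot: [3.14, -0.0, 1.194]
force: [2.0, 0.2, -0.5]
width: 51.4
```

Emit:
send_rows --rows '[{"x": 2, "y": -4, "z": 0, "roll": 0, "claw": 0.4}, {"x": 4, "y": -8, "z": 0, "roll": 0, "claw": 0.4}, {"x": 4, "y": -10, "z": 0, "roll": 0, "claw": 0.4}, {"x": 4, "y": -10, "z": 0, "roll": 0, "claw": 0.4}, {"x": 4, "y": -10, "z": 0, "roll": 0, "claw": 0.4}]'

```text
clock: 16.85
eef_pos: [509.3, -247.8, 249.1]
tool_rot: [-3.141, 0.0, 1.189]
force: [0.3, 1.5, 0.4]
width: 51.2
```

```bash
python3 - <<'E'
from h import *
import meas
pt,g=meas.run()
ps,ds=ctrl.get_image('side');S=6
for c in('side','top'):
  for r in ctrl.place_of(c,'block'):print(c,round(r['confidence'],2),np.round(r['uv'],1),at_z(c,r['uv'],78).round(1))
outs=[]
for cam,im in (('top',pt),('side',ps)):
  u=proj(cam,[[480.4,53.7,90]])[0].astype(int);x0,y0=u[0]-32,u[1]-32;S=6
  b=cv2.resize(im[y0:y0+64,x0:x0+64],None,fx=S,fy=S,interpolation=cv2.INTER_CUBIC)
  a=np.radians(158.3);R=np.array([[np.cos(a),-np.sin(a)],[np.sin(a),np.cos(a)]])
  for hx,hy,Z,col in ((15,30,90,(0,0,255)),(22,43,78,(255,0,0)),(15,19,124-19,(0,160,0))):
    q=np.array([[-hx,-hy],[hx,-hy],[hx,hy],[-hx,hy]])@R.T+[480.4,53.7]
    p=(proj(cam,np.c_[q,[Z]*4])-[x0-.5,y0-.5])*S
    cv2.polylines(b,[p.astype(np.int32)],True,col,1)
  outs.append(b)
cv2.imwrite('pics/fin.png',np.hstack(outs))
E
```

```text
10120 [438. 240.] world [639.4  -7.8] mm [93.33333333 45.26666667] long dir 70.63646619775753
6135 [213. 356.] world [588.2 102.3] mm [40.6 85.4] long dir 158.86537869553783
8386 [373. 394.] world [559.9  22.7] mm [48.06666667 46.2       ] long dir 179.986484302763
3966 [535. 495.] world [513.3 -59. ] mm [39.2 64.4] long dir 112.34165542918306
1856 [291. 594.] world [465.7  63. ] mm [49.46666667 13.06666667] long dir 76.84655346272864
disc rim ((597.4896240234375, 33.76523971557617), 173.88368225097656) ((574.767578125, 14.186361312866211), (244.77610778808594, 353.8450927734375), 45.78282928466797)
side 0.78 [246.2 194.2] [476.8  47.5  78. ]
side 0.74 [398.3 303.2] [ 532.8 -474.8   78. ]
side 0.67 [425.  275.8] [ 634.1 -447.7   78. ]
side 0.2 [298.6 161.5] [700.3 131.9  78. ]
top 0.51 [245.1 221.9] [484.4  55.4  78. ]
top 0.38 [390.  147.2] [ 696.1 -361.7   78. ]
```

View pics/fin.png

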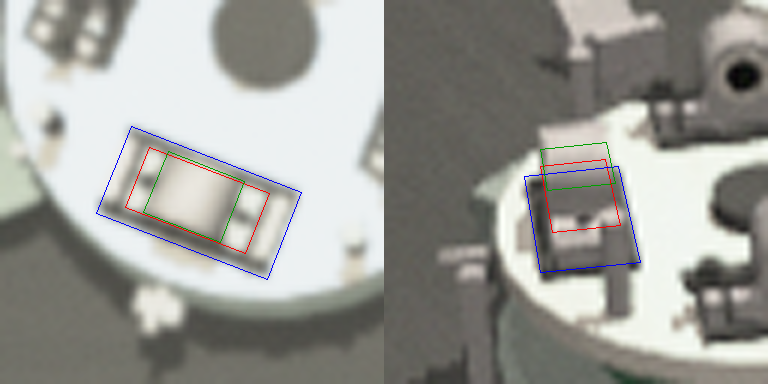

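The block stands between the end stops, foot ends at (145,175) and (245,215) in the left half, matching the expected outline in both views. The disc is unchanged at about 158.5° and the gripper is clear. Handing in.

```bash
python3 -c "
from cell import ctrl
print(ctrl.finish_job())"
```

```text
the job is handed in; nothing more can be done
None
```

The table was turned about 158° clockwise by one pin until the empty nest faced the pointer. I then let go, picked up the plain steel pillow block and set it on the nest between the end stops. I handed the job in at about 17 s on the robot's clock; no verdict was reported.

- **Nest:** it measured 158.3° after letting go, and the pointer and column put the loading direction at about 158°. That is well inside the 3° pull-in. I inferred the click from these angles and did not sense it directly.
- **Block:** contact showed as the force on the tool going from -3 to +2 N at the expected height. In the last pictures from both cameras, the block's outline matched its expected place within about 1 pixel (2–3 mm), and it stood square between the stops.
- **After release:** the disc angle was unchanged. One clamped block gave a different angle in that last check (112° instead of 158°), because its outline was cut off. I set that reading aside; the other outlines agreed.
- **Network disagreement:** their estimates of the block's position differed from mine by 4–7 mm along single axes. I trusted the outline match instead.
- **Other parts:** the arm met no unexpected force, but I did not measure the other parts and tools again at the end.

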